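Find the concealed catch and spring the hidden drawer

ROBOT

A 6-joint arm with a two-finger parallel gripper is mounted at the origin on the work surface. World frame = base frame: x ahead of the robot, y to its left, z up, the work surface at z = 0. Lengths are in mm, angles in rad, forces in N, time in s.
With the tool pointing down it reaches from about 250 to 725 mm from the base axis. Payload 9.7 kg.
Tool frame: the origin (TCP) lies between the finger pads; the fingertips stand manip.tip_reach ahead of it and the grasp point (between the pads) lies 6 mm ahead of it (manip.tip_reach is the distance from the TCP to the fingertips, in mm); z points along the fingers, y is the line along which they close (so a half turn about z gives the same grasp; the last joint's range is limited). The gripper opens to 85 mm and grips with 20 to 120 N. Pads are 22 mm wide; open, the fingers measure 114 mm over their backs; the gripper's body (76 mm by 85 mm) begins 54 mm behind the grasp point. The pads swing forward as they close: fully open they stand 13 mm farther back than shut.
Start: joints at [-1.117, 0.087, 0.176, 1.66, 0, 1.571], TCP at [241.108, -494.332, 256.284] pointing down, gripper open.
Joint ranges: [-3.13, 3.13], [-0.85, 1.81], [-1.15, 1.24], [-2.2, 2.28], [-1.44, 1.52], [-3.14, 3.14]. Speed limits (rad/s): [2.22, 2.22, 2.57, 3.14, 3.14, 3.14].

INTERFACE

Orientations are given as a unit quaternion [x, y, z, w].
In Python, from plant import manip gives the robot as it stands.
- The arm moves only by the tool jog_arm, never from a script. Its argument "targets" is a list that holds one entry, the list of rows, each a list of 7 numbers: the turn, a rotation vector about the tool's x, y, z in degrees, then the shift along the tool's x, y, z in mm, then the closure, from 0 (fully open) to 1 (shut). A call has 1 to 12 rows; each row shifts and turns the commanded pose from where the row before left it, along the tool's axes as they then stand; what a row does not reach is not made up. A row lasts 1/10 s, in which the tool goes at most 50 mm and 8.59 degrees, less where a joint would pass 70% of its speed; a pose out of reach is approached as far as the arm can. A call with a gripper value outside its range is refused whole. The fingers move at their own pace and stop on an object; "newtons" is the grip in N (left out, the last holds). Time passes only in rows, so rows that do not move let the fingers close. It gives the time, the measured TCP pose, the force, the opening and the grip force at its end, in the units of the state.
- manip.read_state(): the state, without advancing time (a new reading comes with each control period).
- manip.snapshot(name): name is "scene" or "top" or "wrist"; returns a dict with "frame" (420x560x3 uint8, red, green, blue), "fov_y" (degrees; the focal length in pixels is half the picture's height over the tangent of half this angle, whatever the lens; pixels are square), "cx", "cy" (the principal point, pixels), "extrinsics" (4x4, takes a point from camera to world coordinates); the wrist camera has in their place "T_tool_cam" (4x4, takes a point from camera to tool coordinates, whose origin is the TCP and whose axes are the flange's). Camera axes: x right, y down, z forward; pixel columns grow to the right and rows downward; lengths in mm; the calibration is good to about 2 mm. The wrist camera is an equidistant fisheye: a pixel r from the principal point sees the ray r / f radians off the axis. A picture is of the moment at which its call begins: read the wrist's pose just before it. There is no depth.
- manip.hand_in(): hands the job in; it is judged then, once.
Trained networks look in a picture, given as the dict that the camera call returned (one of the last four; its "shot" number tells which), for a name from the list of things; names that differ only in an ending like _2 or _b are one class to them, and where a whole thing is asked for, a point or a joint stands for the part that bears it (a point fixed in the world has none). Each returns a list of dicts, best first, with "score" (0 to 1); they miss things now and then, are a little off and sometimes report something else, mostly with a low value. They report only what shows in the picture. A call takes as long as a camera call.
- manip.spot_in(picture, thing): "xyz" ([x, y, z] in mm, in the coordinates of the camera as it stood for that picture, good to about 4 mm: the middle of the surface that is visible of it).
- manip.trace(picture, thing): "pixels" (420x560 bool, what is visible of it).
- manip.mark_of(picture, thing): "xyz" ([x, y, z] in mm, in the coordinates of the camera as it stood for that picture, good to about 4 mm: a listed point, or the origin of a listed thing).
The state is a dict: "t": time; "qpos": joint angles; "qd": joint speeds; "effort": joint torques, N m; "eef_pos": TCP position; "tool_rot": TCP orientation; "force": force on the tool from outside, world axes, zero at the start; "ft_torque": the same for the moment, N m; "gripper_width": opening from 0.0 (shut) to 1.0 (fully open); "grasp_force": force on a finger pad.
Only numpy, scipy, OpenCV 4.12 (cv2) and the standard library are available. Lean on these libraries where they do the work, as an engineer would, in place of code of your own. Each camera call takes 0.05 s, during which the arm holds its last target. There are 200 camera calls.

TASK

The stationery chest on the desk has a hidden drawer behind the plain band above its two knobbed drawers. Using only the fingertips, rest them lightly on the top panel at its left end (the robot's left), feel across the panel's middle line for the catch button that is let in slightly below the surface, and press it down until the hidden drawer springs out by itself. Then let go and leave the drawer standing open: do not touch or pull it, and leave everything else where it is.

Things in the scene. Friction and masses are not known exactly. Their poses are not given: they have to be found in the camera images.
- chest: fixed brown wooden stationery chest, 264 deep (x) by 440 wide (y) over its top, 131 mm high, turned by up to 20 degrees. Origin: centre of its underside, on the desk. x points from its front to its back, y to its left end, z up. Its top is a frame (upper face at 131 mm) around a flat level panel of the same wood, 190 mm (x) by 270 mm (y), face 4 mm below the frame (at 127 mm)
- panel_mid (a point): centre of the panel's face. The catch button, a 52 mm square plate of the same wood in a 56 mm square opening, edges along chest x and y, lies with its face 3 mm below the panel's. Its centre is on the panel's middle line (chest x = 0), anywhere within 60 mm left or right of this point, different every time; seen as a square outline with a narrow gap, felt as a dip
- panel_left (a point): a point on the panel's face on its middle line, 115 mm from its centre towards the left end (20 mm from the frame there); the panel is plain solid wood here, and fingertips set down here begin the search
- panel_right (a point): the matching point on the panel's face 115 mm from its centre towards the right end, plain solid wood too
- catch (a joint): how far the button is pressed: 0 at rest, 0.006 m fully down. A spring pushes it up, 1.8 N at rest to 4.5 N fully down, plus about half a newton of friction; from about 0.004 m it frees the drawer. It comes up again when let go
- drawer (a joint): how far the hidden drawer is out: 0 shut (held by the catch), 0.05 m fully open. A spring drives it out, towards the chest's front, in less than a second once the catch is pressed
- drawer_front (a point): centre of the outer face of the hidden drawer's front, a plain wooden band 384 wide by 36 mm high just under the chest's top, without any knob; moves with the drawer, level, towards the front (chest -x)
- opener: letter opener lying on the back part of the panel, along chest y, 175 x 18 mm, 8 mm thick; origin under its middle, about 66 mm behind the middle line. Not to be disturbed
- paperweight: turned brass paperweight, 52 mm across, 44 mm high, on the right end of the chest's frame, near the front; origin at the centre of its underside. Not to be disturbed
- ink: square glass ink bottle, 44 mm wide, 54 mm high, on the left end of the chest's frame, towards the back; origin at the centre of its underside. Not to be disturbed
- mug: white mug, 80 mm across, 95 mm high, on the desk left of the chest; origin at the centre of its underside. Not to be disturbed
- stapler: black stapler on the desk, 140 x 36 mm, 48 mm high; origin at the centre of its underside. Not to be disturbed
- glasses: black field glasses lying on the desk right of the chest, about 135 x 125 mm, 57 mm high; origin under their middle. Not to be disturbed
- notebook: closed leather pocket notebook lying flat on the desk at the left, 100 x 150 mm, 18 mm thick; origin at the centre of its underside. Not to be disturbed

How it is judged (in metres and radians):
On the way, in this order (a step that is already met when the one before it is completed fails the run):
1. the fingertips rest lightly (0.5 to 40 N) on the chest's panel at its left end, the button still up (contact force between the fingers and chest between 0.5 and 40 N and y of the grasp point in the frame of chest between 0.07 and 0.14 m and x of the grasp point in the frame of chest between -0.09 and 0.09 m and z of the grasp point in the frame of chest above 0.12 m and value of joint catch below 0.002 m), for 0.05 s.
2. the fingers press the catch button down (value of joint catch above 0.003 m and contact force between the fingers and chest above 0.5 N), for 0.05 s.
At the end, for the whole second after the job is handed in: the hidden drawer stands more than 40 mm out and at rest, and the button is let go and has come up again (less than 2 mm down) (value of joint drawer above 0.04 m and velocity of joint drawer below 0.02 m/s and value of joint catch below 0.002 m); the robot touches nothing.
It fails at once if the hidden drawer is touched or pulled by the robot (contact force between any of the fingers, the arm and drawer above 0.5 N).
It fails at once if the robot touches the chest with anything but the fingers (contact force between the arm and chest above 2 N).
It fails at once if something on the chest or the desk is pushed more than 15 mm or lifted (distance of any of opener, paperweight, ink, mug, stapler, glasses, notebook from where it was at the start of the episode above 0.015 m).
It also fails if it takes over 64 s, if anything falls off the work surface, if the arm or the gripper's body presses on something with over 40 N, if the wrist force passes 120 N, or if a joint passes its speed limit or range.

## Working session

There is one attempt and no reset: what is moved stays moved. The work goes in short steps, Python scripts to look and compute and a tool call to move; the robot and the scene stay as the last step left them, time stands still between calls to the robot, and variables do not carry over. Pictures are saved under pics/ and viewed, at most 10 in all, crops included, and the job is handed in when it is done.

Besides the shell and the picture viewer there is one more tool, called after "Call:" by a JSON object that holds its "fn" and its "kwargs", one argument or row to a line. jog_arm: Moves the arm, as the interface text tells. Its arguments: {"type":"object","properties":{"targets":{"type":"array"},"newtons":{"type":"number"}},"required":["targets"]}

```bash
mkdir -p pics
cat > h.py <<'E'
import numpy as np, cv2
from plant import manip
from scipy.spatial.transform import Rotation as R
def w(p,T): return (T[:3,:3]@np.array(p)+T[:3,3])
def shot(n):
    s=manip.read_state(); d=manip.snapshot(n)
    if n=="wrist":
        T=np.eye(4);T[:3,:3]=R.from_quat(s["tool_rot"]).as_matrix();T[:3,3]=s["eef_pos"]
        d["W"]=T@np.array(d["T_tool_cam"])
    else: d["W"]=np.array(d["extrinsics"])
    return d
def save(d,n): cv2.imwrite(f"pics/{n}.png",d["frame"][:,:,::-1])
E
python3 - <<'E'
from h import *
print(manip.tip_reach, manip.read_state())
for n in ("scene","top"):
    d=shot(n); save(d,n)
    print(n,d["fov_y"],d["cx"],d["cy"],d["W"].round(3).tolist())
    for t in ("chest","panel_mid","panel_left","panel_right","drawer_front","opener","paperweight","ink","mug"):
        print(t,[(w(r["xyz"],d["W"]).round(),round(r["score"],2)) for r in manip.mark_of(d,t)[:2]])
    print("spot catch",[(w(r["xyz"],d["W"]).round(),round(r["score"],2)) for r in manip.spot_in(d,"catch")[:3]])
E
```

```text
25.0 {'t': 0.0, 'qpos': array([-1.11703360e+00,  8.74297944e-02,  1.75142768e-01,  1.65981165e+00,
       -1.21172274e-05,  1.57077543e+00]), 'qd': array([ 0.0012829 , -0.0022601 ,  0.00021569, -0.00115734, -0.00013071,
       -0.00169118]), 'effort': array([ 2.03728094e-03, -5.20386851e+01,  4.64804471e+01,  1.62442907e-02,
        1.16452793e-04,  2.88090272e-07]), 'eef_pos': array([ 241.00193748, -494.16307983,  255.60413293]), 'tool_rot': array([ 9.74370080e-01,  2.24950046e-01, -1.52372032e-04, -6.33126120e-04]), 'force': array([-0.04853624, -0.40712796, -0.11619264]), 'ft_torque': array([ 0.03060454, -0.03287254,  0.05837104]), 'grasp_force': 0.0, 'gripper_width': 0.9970244902385141}
scene 46.44977048458653 278.3920811471188 209.52346062084607 [[0.33, 0.659, -0.676, 1437.49], [0.944, -0.229, 0.237, -343.16], [0.002, -0.716, -0.698, 1083.658], [0.0, 0.0, 0.0, 1.0]]
chest [(array([611.,  24.,  -2.]), 0.78)]
panel_mid [(array([607.,  23., 122.]), 0.95)]
panel_left [(array([610., 144., 126.]), 0.84), (array([608.,  22., 125.]), 0.69)]
panel_right [(array([608., -87., 126.]), 0.93)]
[... 242 characters left out ...]
,   5.]), 0.63)]
spot catch [(array([612.,  77., 123.]), 0.83)]
top 56.55104008774762 280.599449450628 215.10350620904597 [[-0.012, -0.999, 0.052, 446.002], [-1.0, 0.011, -0.016, 10.015], [0.015, -0.052, -0.999, 1139.502], [0.0, 0.0, 0.0, 1.0]]
chest [(array([610.,  31.,  -1.]), 0.7)]
panel_mid [(array([606.,  29., 124.]), 0.88)]
panel_left [(array([607., 143., 125.]), 0.61)]
panel_right [(array([610., -87., 122.]), 0.61)]
drawer_front []
opener [(array([674.,  19., 127.]), 0.71), (array([ 365., -361.,   -4.]), 0.6)]
paperweight [(array([ 557., -151.,  129.]), 0.66)]
ink [(array([654., 214., 133.]), 0.62)]
mug [(array([519., 406.,   1.]), 0.73)]
spot catch [(array([606.,  88., 121.]), 0.87)]
```

Run:
```python
from h import *
a=cv2.imread("pics/top.png"); b=cv2.imread("pics/scene.png")
cv2.imwrite("pics/top2.png",cv2.resize(a[0:260,90:420],(762,600),interpolation=cv2.INTER_CUBIC))
```

```text
(no output)
```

View pics/top2.png

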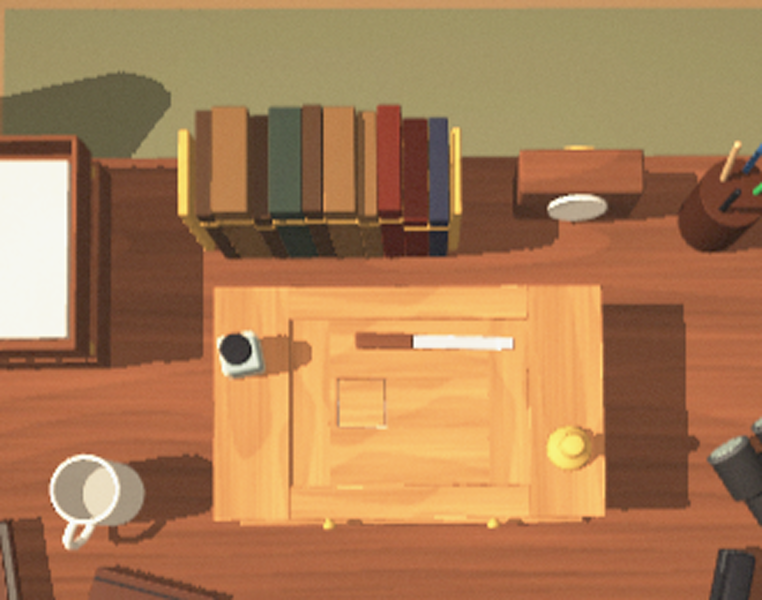

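View pics/scene.png

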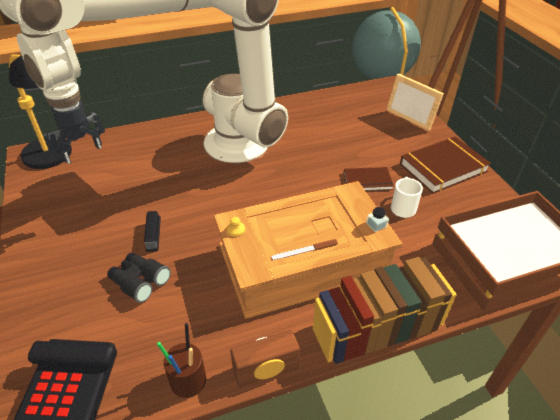

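The button shows as a square outline, centred at crop (362,403), which is about (246.8,174.5) in the full top picture. That is left of the panel centre. The chest is almost square to the axes, and tall books stand behind it. I'll turn the tool first.

Run:
```python
from h import *
d=shot("top"); W=d["W"]; f=210/np.tan(np.radians(d["fov_y"]/2))
def px(u,v,z):
    r=W[:3,:3]@np.array([(u-d["cx"])/f,(v-d["cy"])/f,1]); return (W[:3,3]+r*(z-W[2,3])/r[2]).round(1)
c=lambda x,y:(90+x/2.309,y/2.308)
print("btn",px(*c(362,403),126)); 
for p in ((214,286),(601,286),(604,518),(214,522)): print("corner",px(*c(*p),131))
```

```text
btn [605.7  80.7 126. ]
corner [739.7 246.4 131. ]
corner [ 736.3 -192.2  131. ]
corner [ 472.2 -189.8  131. ]
corner [473.  246.2 131. ]
```

Call:
{"fn": "jog_arm", "kwargs": {
  "targets": [
    [[0,0,-8,0,0,0,1],[0,0,-8,0,0,0,1],[0,0,-8,0,0,0,1],[0,0,-8,0,0,0,1],[0,0,-8,0,0,0,1],[0,0,-8,0,0,0,1],[0,0,-8,0,0,0,1],[0,0,-8,0,0,0,1],[0,0,0,0,0,0,1]]
  ]
}}

```text
t: 2.05
eef_pos: [241.1, -494.3, 256.3]
tool_rot: [0.706, 0.708, 0.0, 0.0]
force: [0.2, 0.1, 0.2]
gripper_width: -0.003
grasp_force: 0.0
```

Call:
{"fn": "jog_arm", "kwargs": {
  "targets": [
    [[0,0,0,38,22,0,1],[0,0,0,40,23,0,1],[0,0,0,40,23,0,1],[0,0,0,40,23,0,1],[0,0,0,40,23,0,1],[0,0,0,40,23,0,1],[0,0,0,40,23,0,1],[0,0,0,40,23,0,1],[0,0,0,40,23,0,1],[0,0,0,40,23,0,1],[0,0,0,40,23,0,1],[0,0,0,0,0,0,1]]
  ]
}}

```text
t: 3.25
eef_pos: [494.8, -52.3, 255.7]
tool_rot: [0.707, 0.707, 0.0, -0.0]
force: [0.1, -0.9, -0.3]
gripper_width: 0.001
grasp_force: 0.0
```

Call:
{"fn": "jog_arm", "kwargs": {
  "targets": [
    [[0,0,0,39,22,0,1],[0,0,0,39,22,0,1],[0,0,0,39,22,0,1],[0,0,0,39,22,0,1],[0,0,0,38,23,0,1],[0,0,0,0,0,0,1],[0,0,0,0,0,0,1]]
  ]
}}

```text
t: 3.95
eef_pos: [604.1, 137.9, 255.4]
tool_rot: [0.708, 0.707, -0.001, -0.0]
force: [-0.0, -0.4, 1.0]
gripper_width: -0.002
grasp_force: 0.0
```

Run:
```python
from h import *
d=shot("wrist"); save(d,"w1"); print(d["W"].round(2).tolist(),d["fov_y"],d["cx"],d["cy"],manip.read_state()["eef_pos"])
for t in ("chest","panel_mid","panel_left","panel_right","ink"):
    print(t,[(w(r["xyz"],d["W"]).round(),round(r["score"],2)) for r in manip.mark_of(d,t)[:2]])
print("catch",[(w(r["xyz"],d["W"]).round(),round(r["score"],2)) for r in manip.spot_in(d,"catch")[:3]])
m=manip.trace(d,"catch")
if m:
    v,u=np.nonzero(m[0]["pixels"]); print(u.min(),u.max(),v.min(),v.max(),u.mean(),v.mean())
```

```text
[[1.0, -0.0, -0.0, 603.97], [-0.0, -0.95, -0.32, 220.61], [-0.0, 0.32, -0.95, 373.53], [0.0, 0.0, 0.0, 1.0]] 65.70646984690485 279.7207220538577 203.71512712420488 [603.93539232 137.07714462 256.06308023]
chest [(array([611.,  27.,  -2.]), 0.91)]
panel_mid []
panel_left [(array([608., 145., 129.]), 0.76)]
panel_right []
ink [(array([658., 215., 134.]), 0.95)]
catch [(array([610.,  95., 125.]), 0.87)]
254 317 234 283 287.65132408575033 248.19735182849936
```

View pics/w1.png

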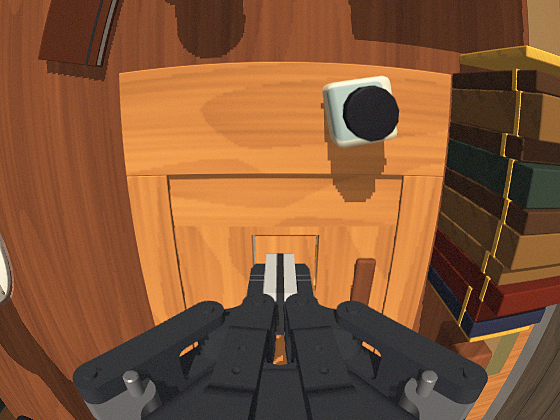

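The wrist view shows the left edge of the button from (253,235) to (319,235). The panel's frame edge runs along row 177, and the closed fingertips are near (280,260).

Run:
```python
from h import *
s=manip.read_state();print(s["eef_pos"],s["force"])
d=shot("wrist");W=d["W"]; f=210/np.tan(np.radians(d["fov_y"]/2))
def px(u,v,z):
    a=np.array([u-d["cx"],v-d["cy"]]);r=np.hypot(*a);t=r/f
    q=W[:3,:3]@np.array([*(a/r*np.sin(t)),np.cos(t)]);return (W[:3,3]+q*(z-W[2,3])/q[2]).round(1)
for p in ((253,235,127),(319,235,127),(168,177,131),(404,177,131)): print(p,px(*p))
```

```text
[603.95459084 136.93347229 256.86790505] [-1.03273889 -0.69811764 -0.75337401]
(253, 235, 127) [581.2 107.4 127. ]
(319, 235, 127) [636.6 107.2 127. ]
(168, 177, 131) [513.9 159.2 131. ]
(404, 177, 131) [704.7 159.1 131. ]
```

Call:
{"fn": "jog_arm", "kwargs": {
  "targets": [
    [[0,0,0,1,2,25,1],[0,0,0,1,2,30,1],[0,0,0,0,0,20,1],[0,0,0,0,0,15,1],[0,0,0,0,0,5,1],[0,0,0,0,0,0,1],[0,0,0,0,0,0,1]]
  ]
}}

```text
t: 5.1
eef_pos: [608.5, 139.7, 162.5]
tool_rot: [0.707, 0.707, 0.001, 0.0]
force: [-1.0, 0.1, 0.2]
gripper_width: 0.001
grasp_force: 0.0
```

Call:
{"fn": "jog_arm", "kwargs": {
  "targets": [
    [[0,0,0,0,0,3,1],[0,0,0,0,0,2,1],[0,0,0,0,0,1,1],[0,0,0,0,0,1,1],[0,0,0,0,0,0,1],[0,0,0,0,0,0,1]]
  ]
}}

```text
t: 5.7
eef_pos: [608.1, 139.7, 154.3]
tool_rot: [0.707, 0.707, 0.0, 0.0]
force: [0.0, 0.3, 0.5]
gripper_width: -0.003
grasp_force: 0.0
```

Call:
{"fn": "jog_arm", "kwargs": {
  "targets": [
    [[0,0,0,0,0,0.7,1],[0,0,0,0,0,0.7,1],[0,0,0,0,0,0,1],[0,0,0,0,0,0,1]]
  ]
}}

```text
t: 6.1
eef_pos: [608.1, 139.7, 152.9]
tool_rot: [0.707, 0.707, -0.0, -0.0]
force: [-0.2, 0.6, 0.2]
gripper_width: 0.0
grasp_force: 0.0
```

Call:
{"fn": "jog_arm", "kwargs": {
  "targets": [
    [[0,0,0,0,0,0.5,1],[0,0,0,0,0,0.5,1],[0,0,0,0,0,0,1],[0,0,0,0,0,0,1]]
  ]
}}

```text
t: 6.5
eef_pos: [608.1, 139.7, 152.1]
tool_rot: [0.707, 0.707, 0.0, 0.0]
force: [-1.3, -1.1, 2.9]
gripper_width: -0.002
grasp_force: 1.3
```

Call:
{"fn": "jog_arm", "kwargs": {
  "targets": [
    [[0,0,0,0,0,0.3,1],[0,0,0,0,0,0,1],[0,0,0,0,0,0,1]]
  ]
}}

```text
t: 6.8
eef_pos: [608.1, 139.7, 152.1]
tool_rot: [0.707, 0.707, 0.0, 0.0]
force: [-1.4, -0.6, 5.8]
gripper_width: -0.001
grasp_force: 2.6
```

Resting on the panel with 5.8 N, contact at TCP z of about 152.1. Next I slide towards the button and watch for the force to drop.

Call:
{"fn": "jog_arm", "kwargs": {
  "targets": [
    [[0,0,0,-4,0,0,1],[0,0,0,-5,0,0,1],[0,0,0,-5,0,0,1],[0,0,0,-5,0,0,1],[0,0,0,0,0,0,1]]
  ]
}}

```text
t: 7.3
eef_pos: [608.4, 120.2, 152.1]
tool_rot: [0.707, 0.707, 0.0, 0.0]
force: [-1.1, 0.8, 6.2]
gripper_width: 0.001
grasp_force: 2.8
```

Call:
{"fn": "jog_arm", "kwargs": {
  "targets": [
    [[0,0,0,-5,0,0,1],[0,0,0,-5,0,0,1],[0,0,0,-5,0,0,1],[0,0,0,-5,0,0,1],[0,0,0,-5,0,0,1],[0,0,0,0,0,0,1],[0,0,0,0,0,0,1]]
  ]
}}

```text
t: 8.0
eef_pos: [607.9, 95.3, 151.1]
tool_rot: [0.707, 0.707, -0.0, -0.0]
force: [0.0, 0.2, 0.1]
gripper_width: 0.002
grasp_force: 0.0
```

The force went to zero, so the fingertips are over the dip. I'll centre on it and press.

Call:
{"fn": "jog_arm", "kwargs": {
  "targets": [
    [[0,0,0,-5,0,0,1],[0,0,0,-5,0,0,1],[0,0,0,-5,0,0,1],[0,0,0,0,0,1,1],[0,0,0,0,0,1,1],[0,0,0,0,0,1,1],[0,0,0,0,0,0,1],[0,0,0,0,0,0,1]]
  ]
}}

```text
t: 8.8
eef_pos: [608.1, 80.6, 148.8]
tool_rot: [0.707, 0.707, 0.0, 0.0]
force: [-0.5, -1.6, 2.6]
gripper_width: -0.002
grasp_force: 1.4
```

Call:
{"fn": "jog_arm", "kwargs": {
  "targets": [
    [[0,0,0,0,0,1,1],[0,0,0,0,0,1,1],[0,0,0,0,0,1,1],[0,0,0,0,0,0.5,1],[0,0,0,0,0,0.5,1],[0,0,0,0,0,0,1],[0,0,0,0,0,0,1],[0,0,0,0,0,0,1]]
  ]
}}

```text
t: 9.6
eef_pos: [608.2, 80.6, 144.6]
tool_rot: [0.707, 0.707, 0.0, 0.0]
force: [0.1, -2.3, 3.7]
gripper_width: -0.001
grasp_force: 1.7
```

Call:
{"fn": "jog_arm", "kwargs": {
  "targets": [
    [[0,0,0,0,0,0.5,1],[0,0,0,0,0,0.3,1],[0,0,0,0,0,0,1],[0,0,0,0,0,0,1],[0,0,0,0,0,0,1],[0,0,0,0,0,0,1],[0,0,0,0,0,0,1],[0,0,0,0,0,0,1],[0,0,0,0,0,0,1],[0,0,0,0,0,0,1]]
  ]
}}

```text
t: 10.6
eef_pos: [608.1, 80.7, 143.8]
tool_rot: [0.707, 0.707, 0.0, 0.0]
force: [1.2, -3.4, 3.4]
gripper_width: 0.002
grasp_force: 1.8
```

Run:
```python
from h import *
d=shot("top"); cv2.imwrite("pics/t3.png",cv2.resize(d["frame"][80:290,140:420,::-1],(800,600),interpolation=cv2.INTER_CUBIC))
print([(w(r["xyz"],d["W"]).round(),r["score"]) for r in manip.mark_of(d,"drawer_front")])
```

```text
[(array([434.,  29.,  93.]), 0.74)]
```

View pics/t3.png

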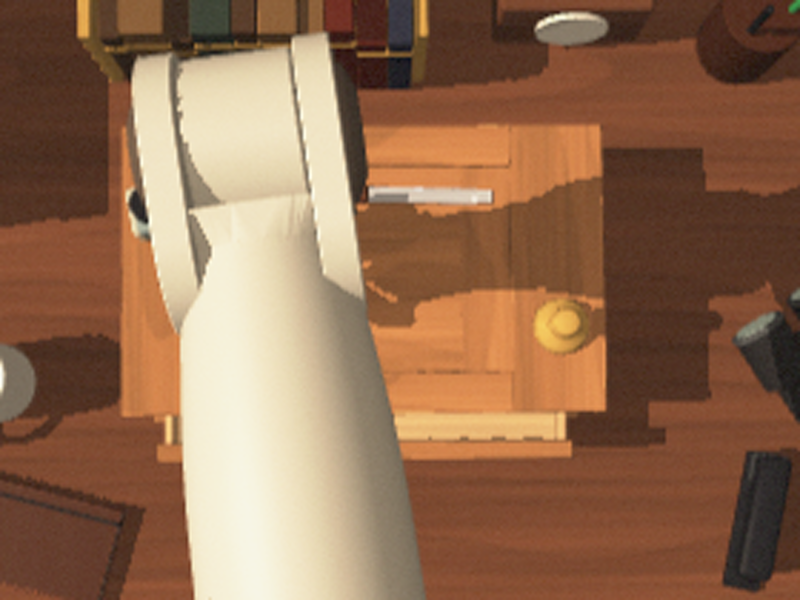

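The drawer stands open: its band runs along crop row ~450, in front of the chest edge at row ~410. I'll lift straight up to let go.

Call:
{"fn": "jog_arm", "kwargs": {
  "targets": [
    [[0,0,0,0,0,-5,1],[0,0,0,0,0,-10,1],[0,0,0,0,0,-25,1],[0,0,0,0,0,-30,1],[0,0,0,0,0,-30,1],[0,0,0,0,0,0,1],[0,0,0,0,0,0,1],[0,0,0,0,0,0,1],[0,0,0,0,0,0,1],[0,0,0,0,0,0,1]]
  ]
}}

```text
t: 11.7
eef_pos: [607.8, 80.7, 242.9]
tool_rot: [0.707, 0.707, -0.001, -0.001]
force: [0.2, -0.2, 0.0]
gripper_width: 0.0
grasp_force: 0.0
```

Run:
```python
from h import *
for n in ("scene","top"):
    d=shot(n)
    print(n,[(t,[(w(r["xyz"],d["W"]).round(),round(r["score"],2)) for r in manip.mark_of(d,t)[:1]]) for t in ("drawer_front","opener","paperweight","ink")])
    if n=="scene": save(d,"s4")
```

```text
scene [('drawer_front', [(array([432.,  26.,  93.]), 0.75)]), ('opener', [(array([675.,   9., 127.]), 0.93)]), ('paperweight', [(array([ 556., -153.,  132.]), 0.78)]), ('ink', [(array([657., 208., 130.]), 0.91)])]
top [('drawer_front', [(array([434.,  28.,  91.]), 0.95)]), ('opener', [(array([671.,  19., 126.]), 0.59)]), ('paperweight', [(array([ 553., -151.,  130.]), 0.76)]), ('ink', [])]
```

View pics/s4.png

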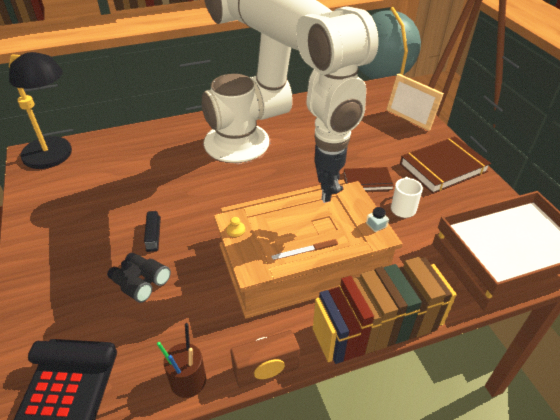

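The arm is clear above the panel, with the fingertips near (330,195). The opener, paperweight and ink bottle haven't moved. The drawer front stays about 40–50 mm out.

```bash
python3 -c "
from plant import manip
print(manip.hand_in())"
```

```text
the job is handed in; nothing more can be done
None
```

I found the catch button by feel, pressed it and let go; the hidden drawer sprang open and still stood open (about 40–50 mm by camera) with the arm clear when I handed the job in, though the hand-in returned no verdict.

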